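# Set a brass rod to the length stop for sawing

## Task

Lay the long brass rod in the groove of the sawing rest, slide it along until its end bears on the tip of the length stop's screw without shifting the stop, then fold the hinged hold-down over onto the rod. The stop is only lightly nipped, so feel for it gently, and leave the other things on the bench where they are.

Things in the scene. Friction and masses are not known exactly. Their poses are not given: they have to be found in the camera images.
- rod_center (a point): centre of the long plain round brass rod, 240 mm long, 12 mm diameter, 0.16 to 0.30 kg, both ends alike and square; it lies on the bench in front of the sawing rest. x axis along the rod (either end may lead). The only other round bar is a 70 mm offcut.
- rest: the fixed cast-iron sawing rest: a bed 325 x 60 mm, its top 14 mm above the bench, with two V blocks in line (44 mm wide, tops 41 mm above the bench, groove 90 degrees and 9 mm deep), an open gap between them for the fingers, a length stop at one end and a hinged hold-down. Origin on the bench under the groove's line; x along the groove towards the stop, z up.
- groove (a point): point on the axis line of a rod seated in the groove, 40.5 mm above the bench (the rod's top is then at 46.5 mm). x along the groove towards the stop. Along x from here: rear block -100 to -60 mm, open gap -60 to +36 mm, front block +36 to +100 mm, end of the stop screw at +103 to +134 mm, bed -130 to +195 mm. With the rod home its tail stands 6 to 37 mm out behind the rear block.
- stop_face (a point): the length stop: an upright steel plate 44 mm wide, 12 mm thick, top 64 mm above the bench, on a foot that slides on the bed, lightly nipped (slips at about 15 N). This point is on the plate's face towards the rod, on a seated rod's axis; axes as groove. Out of it towards the rod stands the stop screw, 10 mm thick, by 4 to 20 mm: how far is not measured, so feel for its end.
- stop (a joint): slide of the stop along the bed (m), larger is farther from the rod. It must stay as found.
- tab (a point): middle of the flat thumb tab (28 x 26 x 10 mm) at the free end of the hold-down: a flat iron arm 16 mm wide, 10 mm thick, hinged on the far side of the front block, that folds over across the rod towards the robot. This point lies 99 mm from the hinge axis.
- hinge (a point): centre of the hold-down's hinge pin, fixed to the rest, 53.5 mm above the bench. Axes as groove; the pin lies along x. It is 36 mm to the -y side of the groove's line and 78 mm along x from groove.
- holddown (a joint): angle of the hold-down (rad): 0 when it lies level with its foot on a seated rod's top, about 1.57 upright; the tab is 99 mm x cos along +y and 99 mm x sin along +z from hinge. The hinge is stiff (0.2 N m, about 2 N at the tab) and stays where it is left.
- collar: bystander: brass lantern collar, a ring 90 mm across, 30 mm high; origin at the centre of its underside
- pane: bystander: orange glass pane 120 x 85 x 4 mm lying flat; origin at the centre of its underside
- block: bystander: steel bench block 70 x 70 x 22 mm; origin at the centre of its underside
- rivet0: bystander: copper rivet head, a dome 24 mm across, 10.5 mm high; origin at the centre of its underside
- rivet1: bystander: copper rivet head like the other; origin at the centre of its underside
- offcut_center (a point): bystander: centre of a brass rod offcut 70 mm long, 12 mm diameter, lying
- hammer: bystander: hammer 260 mm long, lying; origin on its underside
Mind the look-alikes: they are no part of the job. What is shaped like the part that bears rod_center but green or grey is not meant.

How it is judged (in metres and radians):
On the way, in this order (a step that is already met when the one before it is completed fails the run):
1. the rod lies in the groove and its end bears on the stop screw (contact force between rod and stop above 0.5 N and distance between rod_center and stopscrew_c0 below 0.1435 m and y of rod_center in the frame of stop_face between -0.003 and 0.003 m and z of rod_center in the frame of stop_face between -0.003 and 0.003 m and angle between the x axis of rod_center and the x axis of groove, either way round below 0.04 rad), for 0.15 s.
2. the hold-down is folded over onto the rod (value of joint holddown below 0.06 rad), for 0.1 s.
At the end, for the whole second after the job is handed in: The rod lies at rest in the groove (axis within 2.5 mm and 0.03 rad of its line), its end within 1.5 mm of the stop screw's end (22 mm from the screw's middle, stopscrew_c0); the stop is within 1.5 mm of where it was found; the hold-down lies on the rod, within 0.06 rad of level (distance between rod_center and stopscrew_c0 below 0.1435 m and y of rod_center in the frame of stop_face between -0.0025 and 0.0025 m and z of rod_center in the frame of stop_face between -0.0025 and 0.0025 m and angle between the x axis of rod_center and the x axis of groove, either way round below 0.03 rad and distance of stop_face from where it was at the start of the episode below 0.0015 m and value of joint holddown between -0.06 and 0.06 rad and linear speed of rod below 0.01 m/s); the robot touches nothing.
It fails at once if the stop is shifted by more than 1.5 mm (distance of stop_face from where it was at the start of the episode above 0.0015 m).
It fails at once if another thing on the bench is moved by more than 20 mm (distance of any of collar, pane, block, rivet0, rivet1, offcut_center, hammer from where it was at the start of the episode above 0.02 m).
It also fails if it takes over 64 s, if anything falls off the work surface, if the arm or the gripper's body presses on something with over 40 N, if the wrist force passes 120 N, or if a joint passes its speed limit or range.

## Robot

A 6-joint arm with a two-finger parallel gripper is mounted at the origin on the work surface. World frame = base frame: x ahead of the robot, y to its left, z up, the work surface at z = 0. Lengths are in mm, angles in degrees, forces in N, time in s.
With the tool pointing down it reaches from about 425 to 925 mm from the base axis. Payload 12.5 kg.
Tool frame: the origin (TCP) lies at the very end of the fingers, on their centre line; the grasp point (between the pads) lies 19 mm behind it; z points along the fingers, y is the line along which they close (so a half turn about z gives the same grasp; the last joint's range is limited). The gripper opens to 85 mm and grips with 20 to 120 N. Pads are 22 mm wide; open, the fingers measure 114 mm over their backs; the gripper's body (76 mm by 85 mm) begins 54 mm behind the grasp point. The pads swing forward as they close: fully open they stand 13 mm farther back than shut.
Start: joints at [-77.326, 28.126, 89.318, -0, 62.55, -6.05], TCP at [200.657, -591.931, 231.327] pointing down, gripper open.
Joint ranges: [-177.58, 177.58], [-47.91, 125.51], [2.72, 160], [-65.01, 245.01], [3.68, 167.84], [-153.87, 153.87]. Speed limits (degrees/s): [127.2, 127.2, 159.86, 180, 180, 180].

## Interface

Orientations are given as a 3x3 rotation matrix whose columns are the frame's x, y, z axes.
In Python, from rig import arm, imaging, finder gives the robot as it stands.
- The arm moves only by the tool servo_tool, never from a script. Its argument "plan" is text: rows parted by semicolons, each of 6 numbers parted by spaces: the shift along the tool's x, y, z in m, then the turn, a rotation vector about the tool's x, y, z in degrees. A call has 1 to 20 rows; each row shifts and turns the commanded pose from where the row before left it, along the tool's axes as they then stand; what a row does not reach is not made up. A row lasts 1/8 s, in which the tool goes at most 62.5 mm and 10.7 degrees, less where a joint would pass 70% of its speed; a pose out of reach is approached as far as the arm can. A call with a gripper value outside its range is refused whole. "hand" is the opening, from -1 (shut) to 1 (fully open), set as the call begins (left out, the last holds). The fingers move at their own pace and stop on an object; the grip force is fixed at half the most. Time passes only in rows, so rows that do not move let the fingers close. It gives the time, the measured TCP pose, the force, the opening and the grip force at its end, in the units of the state.
- arm.sense(): the state, without advancing time (a new reading comes with each control period).
- imaging.get_image(name): name is "scene" or "top" or "wrist"; returns a dict with "frame" (400x640x3 uint8, blue, green, red), "range_z" (400x640 float32, mm along the optical axis (not along the pixel's ray), 0 where there is no reading), "mtx" (3x3 intrinsics, pixels), "rvec" (rotation vector, rad) and "tvec" (3), from world to camera coordinates, as OpenCV has them; the wrist camera has in their place "tool_from_camera" (4x4, takes a point from camera to tool coordinates, whose origin is the TCP and whose axes are the flange's). Camera axes: x right, y down, z forward; pixel columns grow to the right and rows downward; lengths in mm; the calibration is good to about 2 mm. A picture is of the moment at which its call begins: read the wrist's pose just before it.
- arm.sign_off(): hands the job in; it is judged then, once.
Trained networks look in a picture, given as the dict that the camera call returned (one of the last four; its "shot" number tells which), for a name from the list of things; names that differ only in an ending like _2 or _b are one class to them, and where a whole thing is asked for, a point or a joint stands for the part that bears it (a point fixed in the world has none). Each returns a list of dicts, best first, with "p" (0 to 1); they miss things now and then, are a little off and sometimes report something else, mostly with a low value. They report only what shows in the picture. A call takes as long as a camera call. They do not tell look-alikes from the thing itself.
- finder.find_in(picture, thing): "at" ([x, y, z] in mm, in world coordinates, good to about 4 mm: the middle of the surface that is visible of it).
- finder.tip_of(picture, thing): "at" ([x, y, z] in mm, in world coordinates, good to about 4 mm: a listed point, or the origin of a listed thing).
The state is a dict: "t": time; "qpos": joint angles; "qd": joint speeds; "joint_efforts": joint torques, N m; "eef_pos": TCP position; "tcp_rot": TCP orientation; "ft_force": force on the tool from outside, world axes, zero at the start; "wrist_torque": the same for the moment, N m; "width": opening from 0.0 (shut) to 1.0 (fully open); "finger_force": force on a finger pad.
Only numpy, scipy, OpenCV 4.12 (cv2) and the standard library are available. Lean on these libraries where they do the work, as an engineer would, in place of code of your own. Each camera call takes 0.05 s, during which the arm holds its last target. There are 200 camera calls.

## Working session

There is one attempt and no reset: what is moved stays moved. The work goes in short steps, Python scripts to look and compute and a tool call to move; the robot and the scene stay as the last step left them, time stands still between calls to the robot, and variables do not carry over. Pictures are saved under pics/ and viewed, at most 10 in all, crops included, and the job is handed in when it is done.

Besides the shell and the picture viewer there is one more tool, called after "Call:" as name(argument=value, ...) on one line, values as JSON. servo_tool: Moves the arm, as the interface text tells. Its arguments: {"type":"object","properties":{"plan":{"type":"string"},"hand":{"type":"number"}},"required":["plan"]}

```bash
mkdir -p pics
python3 - <<'E'
from rig import arm, imaging, finder
import cv2,numpy as np
s=arm.sense();print({k:np.round(v,3).tolist() for k,v in s.items()})
for n in ("scene","top"):
    p=imaging.get_image(n);cv2.imwrite(f"pics/{n}0.png",p["frame"])
    for t in ("rod_center","groove","stop_face","tab","hinge","offcut_center","rest","collar","pane","block","rivet0","hammer"):
        print(n,t,[(np.round(d["at"]).tolist(),round(d["p"],2)) for d in finder.tip_of(p,t)[:3]])
E
```

```text
{'t': 0.0, 'qpos': [-77.328, 28.164, 89.35, -0.001, 62.55, -6.05], 'qd': [-0.036, 0.181, -0.019, 0.019, -0.052, 0.051], 'joint_efforts': [-0.003, -61.846, -26.159, -0.0, 0.004, 0.0], 'eef_pos': [200.585, -591.695, 230.727], 'tcp_rot': [[0.947, 0.321, -0.0], [0.321, -0.947, 0.001], [0.0, -0.001, -1.0]], 'ft_force': [0.089, -0.109, 0.413], 'wrist_torque': [-0.026, -0.07, 0.0], 'finger_force': 0.0, 'width': 0.996}
scene rod_center [([786.0, -352.0, 4.0], 0.93), ([440.0, 93.0, 8.0], 0.86), ([753.0, 336.0, 6.0], 0.82)]
scene groove [([600.0, -11.0, 35.0], 0.87)]
scene stop_face [([593.0, 116.0, 42.0], 0.83), ([509.0, 287.0, -2.0], 0.38)]
scene tab [([634.0, 64.0, 154.0], 0.62)]
scene hinge [([633.0, 71.0, 52.0], 0.61), ([440.0, 92.0, 9.0], 0.28)]
scene offcut_center [([771.0, 159.0, 6.0], 0.43)]
scene rest [([598.0, -7.0, 4.0], 0.64)]
scene collar [([499.0, 386.0, -2.0], 0.77), ([509.0, 290.0, -2.0], 0.69)]
scene pane [([766.0, -64.0, -7.0], 0.89)]
scene block [([544.0, -401.0, 1.0], 0.61)]
scene rivet0 [([516.0, -312.0, 1.0], 0.55), ([507.0, 289.0, -3.0], 0.36)]
scene hammer [([306.0, 403.0, 0.0], 0.88)]
top rod_center [([323.0, -231.0, 11.0], 0.82), ([438.0, 91.0, 8.0], 0.55), ([750.0, 336.0, 8.0], 0.5)]
top groove [([600.0, -9.0, 42.0], 0.86)]
top stop_face [([595.0, 113.0, 41.0], 0.52), ([503.0, 384.0, -2.0], 0.16)]
top tab [([598.0, -12.0, 41.0], 0.67), ([638.0, 70.0, 149.0], 0.54)]
top hinge [([774.0, 158.0, 7.0], 0.67), ([635.0, 69.0, 53.0], 0.57)]
top offcut_center [([772.0, 158.0, 8.0], 0.62)]
top rest [([599.0, -15.0, 1.0], 0.68), ([640.0, 72.0, 148.0], 0.35)]
top collar [([503.0, 385.0, -2.0], 0.84), ([771.0, -59.0, 1.0], 0.42)]
top pane [([770.0, -60.0, 1.0], 0.9), ([515.0, 285.0, -3.0], 0.3)]
top block [([547.0, -402.0, 4.0], 0.8)]
top rivet0 [([514.0, 284.0, -3.0], 0.53)]
top hammer [([774.0, 158.0, 5.0], 0.66), ([309.0, 406.0, -1.0], 0.65)]
```

View pics/top0.png

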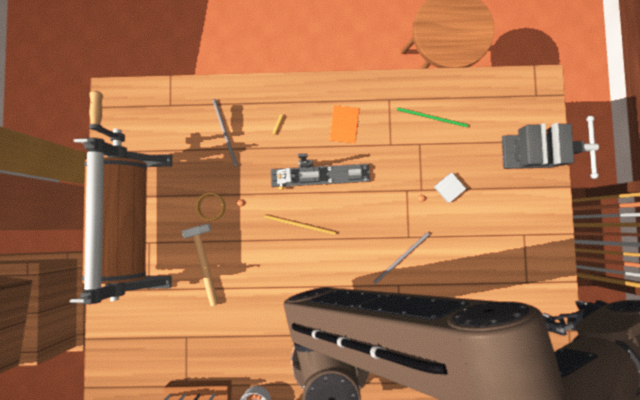

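View pics/scene0.png

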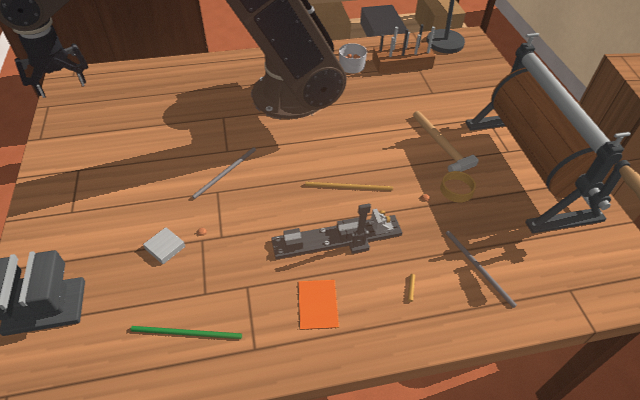

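The top view shows the long brass rod from about (265,215) to (338,233). The rest is at (272–372,172) with the stop at its left (+y) end, and the green and grey bars are look-alikes. In the scene view the rod is near (347,187) and the upright hold-down near (363,228).

```bash
cat > h.py <<'E'
from rig import arm, imaging, finder
import cv2,numpy as np
def topix(p,u,v,z):
    R,_=cv2.Rodrigues(np.array(p["rvec"],float));t=np.array(p["tvec"],float).ravel()
    d=R.T@np.linalg.inv(p["mtx"])@[u,v,1];c=-R.T@t
    return c+d*(z-c[2])/d[2]
def wpose(p,s):
    T=np.eye(4);T[:3,:3]=s["tcp_rot"];T[:3,3]=s["eef_pos"];return T@np.array(p["tool_from_camera"])
def wpix(p,T,u,v,z):
    d=T[:3,:3]@np.linalg.inv(p["mtx"])@[u,v,1];c=T[:3,3]
    return c+d*(z-c[2])/d[2]
def cloud(p,T):
    z=p["range_z"];v,u=np.indices(z.shape)
    P=np.stack([u,v,np.ones_like(u)],-1).astype(float)@np.linalg.inv(p["mtx"]).T*z[...,None]
    return P@T[:3,:3].T+T[:3,3]
def to(target,s=None):
    s=s or arm.sense();return np.array(s["tcp_rot"]).T@(np.array(target)-s["eef_pos"])/1000
E
python3 - <<'E'
from h import *
p=imaging.get_image("top")
for u,v,z in ((265,215,6),(338,233,6),(272,184,14),(372,174,14)): print(np.round(topix(p,u,v,z)))
w=imaging.get_image("wrist");print(np.round(w["tool_from_camera"],3),w["mtx"])
s=arm.sense();print(to([480,-250,260],s))
E
```

```text
[468. 205.   6.]
[404. -33.   6.]
[569. 180.  14.]
[ 594. -148.   14.]
[[ 0.00000e+00 -9.51000e-01 -3.10000e-01  7.90990e+01]
 [ 1.00000e+00  0.00000e+00  1.00000e-03  6.80000e-01]
 [-0.00000e+00 -3.10000e-01  9.51000e-01 -1.41535e+02]
 [ 0.00000e+00  0.00000e+00  0.00000e+00  1.00000e+00]] [[330.74405066   0.         320.14935249]
 [  0.         330.74405066 197.66049725]
 [  0.           0.           1.        ]]
[ 0.37431425 -0.23418687 -0.0286827 ]
```

Call:
servo_tool(plan="0.047 -0.029 -0.004 0 0 0;0.047 -0.029 -0.004 0 0 0;0.047 -0.029 -0.004 0 0 0;0.047 -0.029 -0.004 0 0 0;0.047 -0.029 -0.004 0 0 0;0.047 -0.029 -0.004 0 0 0;0.047 -0.029 -0.004 0 0 0;0.047 -0.029 0 0 0 0;0 0 0 0 0 -9.5;0 0 0 0 0 -9.5;0 0 0 0 0 -9.5;0 0 0 0 0 -9.5;0 0 0 0 0 -9.5;0 0 0 0 0 -9;0 0 0 0 0 0", hand=1)

```text
t: 3.28
eef_pos: [482.3, -251.5, 259.4]
tcp_rot: [[0.256, 0.967, 0.0], [0.967, -0.256, -0.0], [-0.0, 0.0, -1.0]]
ft_force: [-0.4, 1.3, -0.2]
width: 1.001
finger_force: 0.0
```

Run:
```python
from h import *
s=arm.sense();R=s["tcp_rot"];print(np.round(R,3),s["eef_pos"],to([445,60,260],s))
```

```text
[[ 0.256  0.967  0.   ]
 [ 0.967 -0.256 -0.   ]
 [-0.     0.    -1.   ]] [ 482.29172858 -251.52233993  259.35040177] [ 0.29158357 -0.11582657 -0.00069893]
```

Call:
servo_tool(plan="0.0486 -0.0193 0 0 0 0;0.0486 -0.0193 0 0 0 0;0.0486 -0.0193 0 0 0 0;0.0486 -0.0193 0 0 0 0;0.0486 -0.0193 0 0 0 0;0.0486 -0.0193 0 0 0 0;0 0 0 0 0 0;0 0 0 0 0 0")

```text
t: 4.28
eef_pos: [444.8, 59.8, 259.4]
tcp_rot: [[0.256, 0.967, 0.0], [0.967, -0.256, -0.0], [-0.0, 0.0, -1.0]]
ft_force: [0.8, -0.1, -0.1]
width: 0.998
finger_force: 0.0
```

Run:
```python
from h import *
s=arm.sense();p=imaging.get_image("wrist");T=wpose(p,s);print(s["eef_pos"])
cv2.imwrite("pics/w1.png",p["frame"])
C=cloud(p,T);hsv=cv2.cvtColor(p["frame"],cv2.COLOR_BGR2HSV)
np.savez("w1.npz",f=p["frame"],C=C,T=T,mtx=p["mtx"],z=p["range_z"])
# rod: points 6..16mm above bench near expected
m=(C[...,2]>5)&(C[...,2]<20)&(np.abs(C[...,0]-440)<80)&(C[...,1]>-80)&(C[...,1]<230)&(p["range_z"]>0)
Q=C[m];print(len(Q), Q.min(0),Q.max(0))
v=cv2.fitLine(Q[:,:2].astype(np.float32),cv2.DIST_HUBER,0,.01,.01).ravel();print(v,np.degrees(np.arctan2(v[1],v[0])))
t=(Q[:,:2]-v[2:])@v[:2];print(np.percentile(t,[0,1,50,99,100]))
b=C[(np.abs(C[...,2])<5)&(p["range_z"]>0)];print("bench z",np.median(b[:,2]))
```

```text
[444.79777659  59.79832832 259.35463934]
2083 [401.85222802 -25.55580537   5.03804818] [472.17888141 207.56936482  13.14363478]
[2.5318953e-01 9.6741670e-01 4.3984677e+02 1.0179545e+02] 75.333664
[-130.65927445 -127.60096941    5.09185967  106.56588411  108.65582226]
bench z -0.9856715800036682
```

View pics/w1.png

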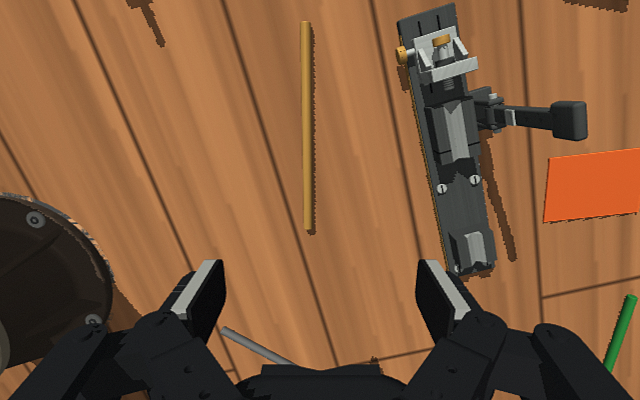

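The wrist view shows the brass rod from (305,22) to (309,232), parallel to the tool's x axis. The rest is at right, with the stop near (440,60) and the upright hold-down near (540,118).

Run:
```python
from h import *
d=np.load("w1.npz");C=d["C"];ok=d["z"]>0
a=np.array([600,-10.]);
g=np.array([-.06,.998]);g/=np.linalg.norm(g)
for it in range(3):
    n=np.array([-g[1],g[0]])
    D=C[...,:2]-a;x=D@g;y=D@n;z=C[...,2]
    cs=[]
    for lo,hi in ((-97,-63),(40,70)):
        m=ok&(x>lo)&(x<hi)&(abs(y)<26)&(z>36)&(z<45)
        # groove valley: weighted minima by V walls
        w=ok&(x>lo)&(x<hi)&(abs(y)<9)&(z>30)&(z<39)
        tops=y[m];L=np.percentile(tops,[1,99])
        print(lo,m.sum(),"land y",np.round(L,1),"mid",L.mean().round(1),"top z",np.median(z[m]).round(1),"valley y",np.round([np.median(y[w]),w.sum()],1))
        cs.append((x[m].mean(),L.mean()))
    sl=(cs[1][1]-cs[0][1])/(cs[1][0]-cs[0][0]);off=cs[0][1]-sl*cs[0][0]
    a=a+n*off;g=g+n*sl;g/=np.linalg.norm(g)
# x extents of blocks
n=np.array([-g[1],g[0]]);D=C[...,:2]-a;x=D@g;y=D@n
m=ok&(abs(y)<22)&(abs(y)>10)&(z>37)&(z<44)
h,e=np.histogram(x[m],np.arange(-120,140,4));print([(int(b),int(k)) for b,k in zip(e,h) if k])
m=ok&(abs(y)<21)&(z>55)&(z<67)&(x>90);print("stop plate x",np.percentile(x[m],[1,5,50,95,99]),m.sum())
m=ok&(abs(y)<5)&(z>36)&(z<50)&(x>95);h,e=np.histogram(x[m],np.arange(90,150,2));print("screw",[(int(b),int(k)) for b,k in zip(e,h) if k])
m=ok&(z>80);print("tab",C[m].min(0),C[m].max(0),np.median(C[m],0))
print("a",a,"g",g,np.degrees(np.arctan2(g[1],g[0])))
print(to([437.1,91.2,60],{"tcp_rot":np.array([[.256,.967,0],[.967,-.256,0],[0,0,-1]]),"eef_pos":np.array([444.8,59.8,259.4])}))
```

```text
-97 735 land y [-18.1  25.7] mid 3.8 top z 39.6 valley y [  0.7 306. ]
40 881 land y [-21.7  22.2] mid 0.3 top z 39.6 valley y [ -2.3 404. ]
-97 736 land y [-21.9  21.9] mid 0.0 top z 39.6 valley y [ -2.2 338. ]
40 882 land y [-21.9  21.9] mid -0.0 top z 39.6 valley y [ -2.6 405. ]
-97 736 land y [-21.9  21.9] mid 0.0 top z 39.6 valley y [ -2.2 338. ]
40 882 land y [-21.9  21.9] mid -0.0 top z 39.6 valley y [ -2.5 405. ]
[(-104, 10), (-100, 62), (-96, 54), (-92, 62), (-88, 59), (-84, 63), (-80, 59), (-76, 58), (-72, 61), (-68, 61), (-64, 75), (-60, 2), (32, 15), (36, 83), (40, 75), (44, 82), (48, 84), (52, 86), (56, 78), (60, 86), (64, 84), (68, 88), (72, 83), (76, 90), (80, 89), (84, 84), (88, 91), (92, 91), (96, 76), (124, 5), (128, 7), (132, 8)]
stop plate x [125.1834649  125.80931455 131.31696042 136.75754294 137.06776949] 601
screw [(94, 1), (96, 4), (112, 12), (114, 21), (116, 21), (118, 20), (120, 21), (122, 18), (136, 11), (138, 21), (140, 23), (142, 23), (144, 23), (146, 21)]
tab [ 30.96015598 -70.03016542  80.00666857] [642.08982545  90.60713556 349.86982085] [449.11154842  68.50076558 326.73209431]
a [598.29449719 -10.10251175] g [-0.03377888  0.99942933] 91.93575544279628
[ 0.0283926 -0.0154843  0.1994   ]
```

Call:
servo_tool(plan="0.0071 -0.0039 0.05 0 0 0;0.0071 -0.0039 0.05 0 0 0;0.0071 -0.0039 0.05 0 0 0;0.0071 -0.0039 0.05 0 0 0;0 0 0.035 0 0 0;0 0 0.021 0 0 0;0 0 0 0 0 0")

```text
t: 5.2
eef_pos: [436.6, 90.2, 2.1]
tcp_rot: [[0.258, 0.966, -0.003], [0.966, -0.258, -0.0], [-0.001, -0.003, -1.0]]
ft_force: [-0.1, 0.1, 0.2]
width: 1.003
finger_force: 0.0
```

Call:
servo_tool(plan="0 0 0 0 0 0;0 0 0 0 0 0;0 0 0 0 0 0;0 0 0 0 0 0;0 0 0 0 0 0;0 0 0 0 0 0;0 0 0 0 0 0;0 0 0 0 0 0", hand=-1)

```text
t: 6.2
eef_pos: [437.0, 91.4, 3.9]
tcp_rot: [[0.255, 0.967, 0.001], [0.967, -0.255, -0.0], [0.0, 0.001, -1.0]]
ft_force: [-0.4, -0.6, 9.6]
width: 0.105
finger_force: 58.8
```

Call:
servo_tool(plan="0 0 -0.01 0 0 0;0 0 -0.03 0 0 0;0 0 -0.04 0 0 0;0 0 -0.04 0 0 0;0 0 0 0 0 -8.4;0 0 0 0 0 -8.3;0 0 0 0 0 0;0 0 0 0 0 0")

```text
t: 7.2
eef_pos: [436.7, 91.4, 123.4]
tcp_rot: [[-0.031, 1.0, -0.0], [1.0, 0.031, -0.0], [-0.0, -0.0, -1.0]]
ft_force: [-0.8, 0.1, -2.4]
width: 0.104
finger_force: 59.1
```

Run:
```python
from h import *
s=arm.sense();p=imaging.get_image("wrist");T=wpose(p,s);print(s["eef_pos"],s["ft_force"],s["width"],np.round(s["tcp_rot"],3))
cv2.imwrite("pics/w2.png",p["frame"])
C=cloud(p,T);R=np.array(s["tcp_rot"]);L=(C-s["eef_pos"])@R
ok=p["range_z"]>0
m=ok&(abs(L[...,1])<15)&(L[...,2]>-25)&(L[...,2]<8)&(L[...,0]>12)
Q=L[m];print(m.sum(),Q.min(0),Q.max(0))
for lo in range(15,125,20):
    k=(Q[:,0]>lo)&(Q[:,0]<lo+20)
    if k.sum():print(lo,k.sum(),np.percentile(Q[k,1],[2,98]).round(1),"top z",np.percentile(Q[k,2],3).round(1))
g=np.array([-.0338,.99943,0]);print(to([598.3,-10.1,116]-18*g,s), "yaw",np.degrees(np.arctan2(R[1,0],R[0,0])))
```

```text
[436.71535906  91.43656723 123.3575407 ] [-0.83795843  0.13574337 -2.43478104] 0.10427497676826515 [[-0.031  1.    -0.   ]
 [ 1.     0.031 -0.   ]
 [-0.    -0.    -1.   ]]
7032 [12.00287532 -6.06677914 -8.92301299] [110.68407895   6.09104624   0.54505955]
15 1090 [-5.5  5.7] top z -7.5
35 1276 [-5.7  5.9] top z -7.6
55 1442 [-5.6  5.6] top z -7.6
75 1674 [-5.7  5.8] top z -7.6
95 1390 [-5.8  5.6] top z -7.7
[-0.12442016  0.15847066  0.00734351] yaw 91.74898453616314
```

View pics/w2.png

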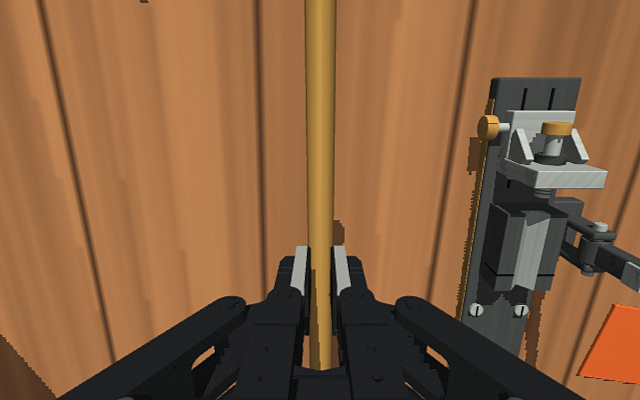

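Call:
servo_tool(plan="-0.0316 0.0396 0 0 0 0;-0.0316 0.0396 0 0 0 0;-0.0316 0.0396 0 0 0 0;-0.0316 0.0396 0 0 0 0;0 0 0 0 0 -0.2;0 0 0.03 0 0 0;0 0 0.03 0 0 0;0 0 0.014 0 0 0;0 0 0 0 0 0;0 0 0 0 0 0")

```text
t: 8.5
eef_pos: [599.8, -29.5, 50.2]
tcp_rot: [[-0.037, 0.999, 0.001], [0.999, 0.037, -0.0], [-0.0, 0.001, -1.0]]
ft_force: [0.3, 0.4, -2.3]
width: 0.106
finger_force: 59.3
```

Run:
```python
from h import *
s=arm.sense();p=imaging.get_image("wrist");T=wpose(p,s);print(s["eef_pos"],s["ft_force"],s["width"])
cv2.imwrite("pics/w3.png",p["frame"])
C=cloud(p,T);ok=p["range_z"]>0
g=np.array([-.0338,.99943]);n=np.array([-g[1],g[0]]);a=np.array([598.3,-10.1])
D=C[...,:2]-a;x=D@g;y=D@n;z=C[...,2];e=np.array(s["eef_pos"])[:2]-a;print("tool in groove",e@g,e@n)
m=ok&(abs(y)<8)&(z>48)&(z<60)&(x>10)&(x<110);print("rod y",[np.percentile(y[m&(x>l)&(x<l+20)],[2,98]).round(1) for l in (20,40,60,80)],"end",np.percentile(x[m],99.5), "top",np.median(z[m]))
m=ok&(abs(y)<26)&(abs(y)>10)&(z>35)&(z<43)&(x>40)&(x<95);print("land",np.percentile(y[m],[1,99]))
m=ok&(abs(y)<4)&(z>30)&(z<48)&(x>102)&(x<124);h,ee=np.histogram(x[m],np.arange(102,126,1));print(h)
```

```text
[599.79250431 -29.50761594  50.22695691] [ 0.29675288  0.37042658 -2.29079767] 0.10624179379356395
tool in groove -19.447000242459946 -0.8356761620851052
rod y [array([-6.5,  5. ]), array([-6.3,  5.2]), array([-6.2,  5.1]), array([-6.1,  5.3])] end 89.95722473456274 top 56.035237563278045
land [-22.01671901  21.53085845]
[0 0 0 0 0 0 0 0 0 0 0 0 0 0 0 0 0 0 0 0 0 0 0]
```

View pics/w3.png

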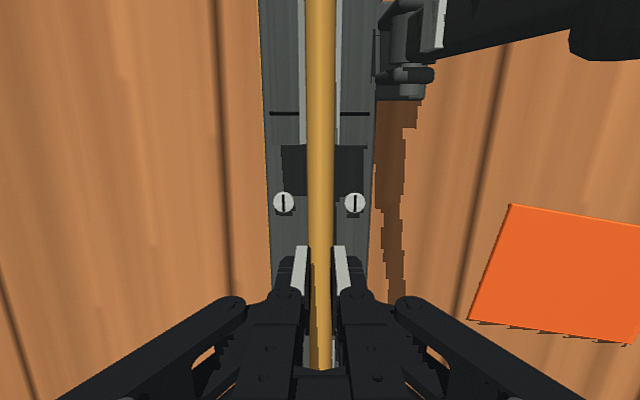

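The wrist view shows the rod running centred over the front block, from (320,0) to (320,360). The upright hold-down is at upper right (400,60) and nothing is in the way of lowering.

Call:
servo_tool(plan="0 -0.0005 0.004 0 0 0;0 0 0.003 0 0 0;0 0 0.002 0 0 0;0 0 0.001 0 0 0;0 0 0 0 0 0;0 0 0 0 0 0")

```text
t: 9.3
eef_pos: [598.9, -29.6, 39.3]
tcp_rot: [[-0.037, 0.999, 0.0], [0.999, 0.037, -0.0], [-0.0, 0.0, -1.0]]
ft_force: [0.5, 0.2, -2.9]
width: 0.103
finger_force: 59.3
```

Call:
servo_tool(plan="0 0 0.0005 0 0 0;0 0 0.0005 0 0 0;0 0 0 0 0 0")

```text
t: 9.68
eef_pos: [599.1, -29.6, 38.6]
tcp_rot: [[-0.037, 0.999, 0.001], [0.999, 0.037, -0.0], [-0.0, 0.001, -1.0]]
ft_force: [-0.6, 0.0, 2.5]
width: 0.103
finger_force: 59.8
```

Call:
servo_tool(plan="0 0 0 0 0 0;0 0 0 0 0 0;0 0 0.005 0 0 0;0 0 0.006 0 0 0;0 0 0 0 0 0", hand=-0.4)

```text
t: 10.3
eef_pos: [598.5, -29.6, 26.5]
tcp_rot: [[-0.037, 0.999, -0.001], [0.999, 0.037, 0.0], [0.0, -0.001, -1.0]]
ft_force: [0.3, 0.8, 0.4]
width: 0.299
finger_force: 0.0
```

Call:
servo_tool(plan="0 0 0 0 0 0;0 0 0 0 0 0;0 0 0 0 0 0;0 0 0 0 0 0;0 0 0 0 0 0", hand=-1)

```text
t: 10.92
eef_pos: [599.0, -29.6, 27.3]
tcp_rot: [[-0.037, 0.999, 0.0], [0.999, 0.037, -0.0], [-0.0, 0.0, -1.0]]
ft_force: [1.6, 0.1, -1.9]
width: 0.114
finger_force: 58.4
```

Call:
servo_tool(plan="0.001 0 0 0 0 0;0.002 0 0 0 0 0;0.002 0 0 0 0 0;0.002 0 0 0 0 0;0 0 0 0 0 0;0 0 0 0 0 0")

```text
t: 11.68
eef_pos: [598.7, -22.4, 27.3]
tcp_rot: [[-0.037, 0.999, 0.0], [0.999, 0.037, 0.0], [0.0, 0.0, -1.0]]
ft_force: [2.7, 3.3, -0.0]
width: 0.114
finger_force: 58.5
```

Call:
servo_tool(plan="0.0005 0 0 0 0 0;0.0005 0 0 0 0 0;0 0 0 0 0 0")

```text
t: 12.05
eef_pos: [598.7, -21.8, 27.3]
tcp_rot: [[-0.037, 0.999, 0.0], [0.999, 0.037, -0.0], [-0.0, 0.0, -1.0]]
ft_force: [1.9, -1.4, 0.7]
width: 0.114
finger_force: 58.5
```

Call:
servo_tool(plan="0.0004 0 0 0 0 0;0.0004 0 0 0 0 0;0 0 0 0 0 0")

```text
t: 12.42
eef_pos: [598.7, -20.9, 27.3]
tcp_rot: [[-0.037, 0.999, 0.0], [0.999, 0.037, -0.0], [-0.0, 0.0, -1.0]]
ft_force: [2.6, -2.2, 0.1]
width: 0.113
finger_force: 58.5
```

Call:
servo_tool(plan="0.0004 0 0 0 0 0;0 0 0 0 0 0")

```text
t: 12.68
eef_pos: [598.6, -20.4, 27.3]
tcp_rot: [[-0.037, 0.999, 0.0], [0.999, 0.037, -0.0], [-0.0, 0.0, -1.0]]
ft_force: [2.7, -2.9, 0.5]
width: 0.114
finger_force: 58.6
```

Call:
servo_tool(plan="0.0004 0 0 0 0 0;0 0 0 0 0 0")

```text
t: 12.92
eef_pos: [598.6, -20.0, 27.3]
tcp_rot: [[-0.037, 0.999, 0.0], [0.999, 0.037, -0.0], [-0.0, 0.0, -1.0]]
ft_force: [3.1, -2.6, 0.1]
width: 0.113
finger_force: 58.6
```

Call:
servo_tool(plan="0.0004 0 0 0 0 0;0 0 0 0 0 0")

```text
t: 13.18
eef_pos: [598.6, -19.6, 27.4]
tcp_rot: [[-0.037, 0.999, 0.0], [0.999, 0.037, -0.0], [-0.0, 0.0, -1.0]]
ft_force: [3.3, -2.9, 1.5]
width: 0.116
finger_force: 58.6
```

Call:
servo_tool(plan="0.0003 0.0003 0 0 0 0;0 0 0 0 0 0")

```text
t: 13.42
eef_pos: [598.7, -19.3, 27.3]
tcp_rot: [[-0.037, 0.999, -0.0], [0.999, 0.037, -0.0], [-0.0, -0.0, -1.0]]
ft_force: [1.2, -3.1, 2.1]
width: 0.112
finger_force: 58.6
```

Call:
servo_tool(plan="0.0004 0 0 0 0 0;0 0 0 0 0 0")

```text
t: 13.68
eef_pos: [598.7, -19.0, 27.3]
tcp_rot: [[-0.037, 0.999, -0.0], [0.999, 0.037, -0.0], [-0.0, -0.0, -1.0]]
ft_force: [1.8, -4.0, 2.1]
width: 0.114
finger_force: 58.6
```

Call:
servo_tool(plan="0.0004 0 0 0 0 0;0 0 0 0 0 0")

```text
t: 13.92
eef_pos: [598.7, -18.5, 27.3]
tcp_rot: [[-0.037, 0.999, -0.0], [0.999, 0.037, -0.0], [-0.0, -0.0, -1.0]]
ft_force: [0.8, -4.9, 1.6]
width: 0.113
finger_force: 58.7
```

Call:
servo_tool(plan="0.0003 0 0 0 0 0;0 0 0 0 0 0")

```text
t: 14.18
eef_pos: [598.7, -18.2, 27.3]
tcp_rot: [[-0.037, 0.999, -0.0], [0.999, 0.037, -0.0], [-0.0, -0.0, -1.0]]
ft_force: [0.4, -4.2, 2.9]
width: 0.115
finger_force: 58.7
```

Call:
servo_tool(plan="0.0003 0 0 0 0 0;0 0 0 0 0 0")

```text
t: 14.42
eef_pos: [598.7, -17.9, 27.3]
tcp_rot: [[-0.037, 0.999, -0.0], [0.999, 0.037, -0.0], [-0.0, -0.0, -1.0]]
ft_force: [-0.3, -4.6, 1.9]
width: 0.111
finger_force: 58.7
```

Call:
servo_tool(plan="0.0003 0 0 0 0 0;0 0 0 0 0 0")

```text
t: 14.68
eef_pos: [598.6, -17.6, 27.2]
tcp_rot: [[-0.037, 0.999, -0.0], [0.999, 0.037, -0.0], [-0.0, -0.0, -1.0]]
ft_force: [-1.0, -4.4, 2.5]
width: 0.112
finger_force: 58.7
```

Call:
servo_tool(plan="0.0003 0 0 0 0 0;0 0 0 0 0 0")

```text
t: 14.92
eef_pos: [598.7, -17.3, 27.3]
tcp_rot: [[-0.037, 0.999, -0.0], [0.999, 0.037, -0.0], [-0.0, -0.0, -1.0]]
ft_force: [-1.3, -4.4, 3.6]
width: 0.112
finger_force: 58.7
```

Call:
servo_tool(plan="0.0003 0 0 0 0 0;0 0 0 0 0 0")

```text
t: 15.18
eef_pos: [598.7, -17.2, 27.3]
tcp_rot: [[-0.037, 0.999, -0.0], [0.999, 0.037, -0.0], [-0.0, -0.0, -1.0]]
ft_force: [0.1, -5.8, 3.3]
width: 0.115
finger_force: 58.8
```

Call:
servo_tool(plan="0.0002 0 0 0 0 0;0 0 0 0 0 0")

```text
t: 15.42
eef_pos: [598.7, -17.2, 27.3]
tcp_rot: [[-0.037, 0.999, -0.0], [0.999, 0.037, -0.0], [-0.0, -0.0, -1.0]]
ft_force: [-1.0, -8.3, 2.7]
width: 0.115
finger_force: 58.8
```

Call:
servo_tool(plan="0 0 0 0 0 0;0 0 0 0 0 0;0 0 0 0 0 0")

```text
t: 15.8
eef_pos: [598.6, -17.2, 27.3]
tcp_rot: [[-0.037, 0.999, -0.0], [0.999, 0.037, -0.0], [-0.0, -0.0, -1.0]]
ft_force: [0.1, -7.3, 2.6]
width: 0.108
finger_force: 58.8
```

Run:
```python
from h import *
for n in ("top","scene"):
    p=imaging.get_image(n);f=p["frame"]
    c=f[120:220,230:400] if n=="top" else f[190:270,250:420]
    cv2.imwrite(f"pics/{n}1.png",cv2.resize(c,None,fx=4,fy=4,interpolation=cv2.INTER_CUBIC))
```

```text
(no output)
```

View pics/scene1.png

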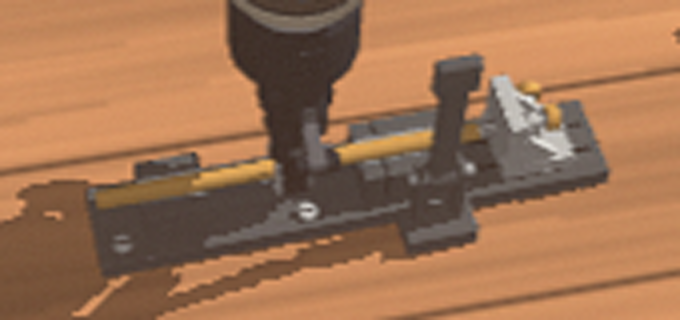

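The scene crop shows the rod lying in both V blocks, from (100,195) to (480,130), with its end at the stop and the hold-down upright at (455,110). I'll release, lift away and move behind the tab.

Call:
servo_tool(plan="0 0 0 0 0 0;0 0 0 0 0 0;0 0 0 0 0 0;0 0 -0.01 0 0 0;0 0 -0.03 0 0 0;0 0 -0.04 0 0 0;0 0 -0.05 0 0 0;0 0 -0.05 0 0 0;0 0.035 0 0 0 0;0 0.035 0 0 0 0;0 0 0 0 0 0;0 0 0 0 0 0", hand=-0.4)

```text
t: 17.4
eef_pos: [668.0, -14.1, 207.4]
tcp_rot: [[-0.037, 0.999, -0.001], [0.999, 0.037, -0.0], [0.0, -0.001, -1.0]]
ft_force: [-0.7, -0.7, 0.2]
width: 0.303
finger_force: 0.0
```

Run:
```python
from h import *
s=arm.sense();p=imaging.get_image("wrist");T=wpose(p,s);print(s["eef_pos"],s["ft_force"])
cv2.imwrite("pics/w4.png",p["frame"])
C=cloud(p,T);ok=p["range_z"]>0
g=np.array([-.0338,.99943]);n=np.array([-g[1],g[0]]);a=np.array([598.3,-10.1])
D=C[...,:2]-a;x=D@g;y=D@n;z=C[...,2]
m=ok&(x>55)&(x<100)&(y<0)&(y>-75)&(z>75)&(z<175);print("tab x",np.percentile(x[m],[1,99]),"y",np.percentile(y[m],[1,50,99]),"z",np.percentile(z[m],[1,99]),m.sum())
m=ok&(abs(y)<9)&(z>42)&(z<50)&(x>-140)&(x<140)
for l in range(-140,130,15):
    k=m&(x>l)&(x<l+15)
    if k.sum()>20: print(l,k.sum(),"y",np.percentile(y[k],[2,98]).round(1),"top",np.percentile(z[k],95).round(1))
k=m&(x>90);print("end",np.histogram(x[k],np.arange(90,130,2)))
m=ok&(abs(y)<21)&(z>55)&(z<67)&(x>100);print("stop plate x",np.percentile(x[m],[1,5,50,95,99]) if m.sum() else 0)
```

```text
[667.99910879 -14.10679076 207.37167017] [-0.69036884 -0.73571369  0.18403687]
tab x [63.76610898 90.29187111] y [-46.24260188 -42.68678586 -36.53681528] z [ 79.81060146 165.68944244] 1262
-125 62 y [-2.6  5. ] top 46.0
-110 125 y [-5.   4.8] top 46.0
-95 131 y [-5.3  4.7] top 46.1
-80 141 y [-5.4  4.7] top 46.2
-65 149 y [-5.7  4.9] top 46.3
-50 150 y [-5.4  4.8] top 45.9
-35 161 y [-5.6  4.6] top 45.9
-20 163 y [-5.4  4.5] top 46.1
-5 172 y [-5.4  4.4] top 46.0
10 183 y [-5.6  4.6] top 46.1
25 187 y [-5.4  4.7] top 46.2
40 206 y [-5.5  4.8] top 46.0
55 201 y [-5.8  4.6] top 45.9
70 208 y [-5.5  4.5] top 46.1
85 229 y [-5.6  4.6] top 45.9
100 227 y [-5.5  4.7] top 45.9
115 170 y [-7.   7.1] top 49.3
end (array([23, 37, 26, 37, 28, 36, 30, 33, 32, 28, 32, 20, 28, 28, 23, 26, 28,
       53,  0]), array([ 90,  92,  94,  96,  98, 100, 102, 104, 106, 108, 110, 112, 114,
       116, 118, 120, 122, 124, 126, 128]))
stop plate x [124.84543727 125.04945181 130.33706897 136.02334837 136.53298183]
```

View pics/w4.png

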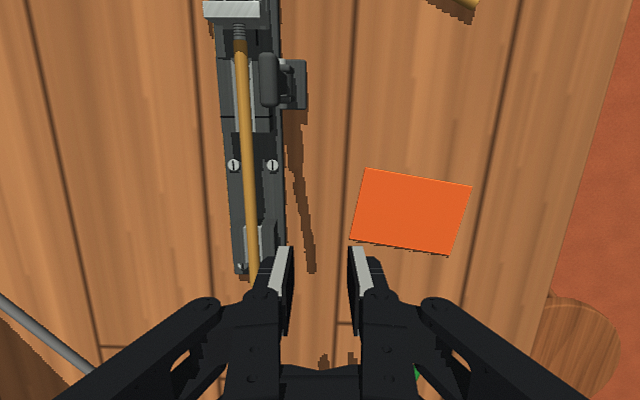

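The wrist view shows the rod seated along the groove from (240,40) to (252,282), with its tip against the threaded screw at (240,35). The tab stands upright at (268,78).

Call:
servo_tool(plan="0.028 0 0 0 0 0;0.028 0 0 0 0 0;0.0275 0 0 0 0 0;0 0 0 0 0 0;0 0 0.02 0 0 0;0 0 0.02 0 0 0;0 0 0.014 0 0 0;0 0 0 0 0 0;0 0 0 0 0 0", hand=-1)

```text
t: 18.58
eef_pos: [665.9, 69.0, 154.0]
tcp_rot: [[-0.037, 0.999, 0.001], [0.999, 0.037, -0.0], [-0.0, 0.001, -1.0]]
ft_force: [0.7, 0.9, 0.5]
width: -0.0
finger_force: 0.0
```

Run:
```python
from h import *
s=arm.sense();print(s["eef_pos"],s["width"])
a=np.array([598.3,-10.1]);g=np.array([-.0338,.99943]);n=np.array([-g[1],g[0]])
w=14;prev=np.array(s["eef_pos"]);R=np.array(s["tcp_rot"])
for th in range(96,-1,-6):
    t=np.radians(th);c=np.array([-37+99*np.cos(t)-5*np.sin(t)-w, 53.5+99*np.sin(t)+5*np.cos(t)])
    P=np.r_[a+g*77.5+n*c[0],c[1]];print(th,np.round(c,1),np.round(P,1),np.round(R.T@(P-prev)/1000,4));prev=P
```

```text
[665.87143182  68.95840569 154.00707653] -0.0004710983666118917
96 [-66.3 151.4] [662.   69.6 151.4] [ 0.0008 -0.0039  0.0026]
90 [-56.  152.5] [651.6  69.2 152.5] [ 0.     -0.0103 -0.0011]
84 [-45.6 152.5] [641.3  68.9 152.5] [ 0.     -0.0104  0.    ]
78 [-35.3 151.4] [631.   68.5 151.4] [ 0.     -0.0103  0.0011]
72 [-25.2 149.2] [620.8  68.2 149.2] [ 0.     -0.0101  0.0022]
66 [-15.3 146. ] [611.   67.9 146. ] [ 0.     -0.0099  0.0032]
60 [ -5.8 141.7] [601.5  67.6 141.7] [ 0.     -0.0095  0.0042]
54 [  3.1 136.5] [592.5  67.2 136.5] [ 0.     -0.009   0.0052]
48 [ 11.5 130.4] [584.2  67.  130.4] [ 0.     -0.0084  0.0061]
42 [ 19.2 123.5] [576.5  66.7 123.5] [ 0.     -0.0077  0.007 ]
36 [ 26.2 115.7] [569.5  66.5 115.7] [ 0.     -0.0069  0.0077]
30 [ 32.2 107.3] [563.5  66.3 107.3] [ 0.     -0.0061  0.0084]
24 [37.4 98.3] [558.3  66.1  98.3] [ 0.     -0.0052  0.009 ]
18 [41.6 88.8] [554.1  65.9  88.8] [ 0.     -0.0042  0.0095]
12 [44.8 79. ] [550.9  65.8  79. ] [ 0.     -0.0032  0.0099]
6 [46.9 68.8] [548.8  65.8  68.8] [ 0.     -0.0021  0.0102]
0 [48.  58.5] [547.7  65.7  58.5] [ 0.     -0.0011  0.0103]
```

Call:
servo_tool(plan="0 -0.004 0.001 0 0 0;0 -0.0103 0 0 0 0;0 -0.0104 0 0 0 0;0 -0.0103 0.0011 0 0 0;0 -0.0101 0.0022 0 0 0;0 -0.0099 0.0032 0 0 0;0 -0.0095 0.0042 0 0 0;0 0 0 0 0 0")

```text
t: 19.58
eef_pos: [600.1, 66.8, 141.1]
tcp_rot: [[-0.037, 0.999, -0.002], [0.999, 0.037, -0.0], [-0.0, -0.002, -1.0]]
ft_force: [1.0, -0.5, 0.0]
width: -0.001
finger_force: 0.0
```

Call:
servo_tool(plan="0 -0.009 0.0052 0 0 0;0 -0.0084 0.0061 0 0 0;0 -0.0077 0.007 0 0 0;0 -0.0069 0.0077 0 0 0;0 -0.0061 0.0084 0 0 0;0 0 0 0 0 0")

```text
t: 20.32
eef_pos: [562.3, 65.4, 106.3]
tcp_rot: [[-0.037, 0.999, -0.002], [0.999, 0.037, -0.0], [-0.0, -0.002, -1.0]]
ft_force: [0.1, -0.4, 1.4]
width: 0.003
finger_force: 0.0
```

Call:
servo_tool(plan="0 -0.0052 0.009 0 0 0;0 -0.0042 0.0095 0 0 0;0 -0.0032 0.0099 0 0 0;0 -0.0021 0.008 0 0 0;0 -0.001 0.005 0 0 0;0 0 0 0 0 0")

```text
t: 21.08
eef_pos: [547.2, 64.8, 65.3]
tcp_rot: [[-0.037, 0.999, -0.001], [0.999, 0.037, -0.0], [-0.0, -0.001, -1.0]]
ft_force: [0.5, -0.1, 0.0]
width: 0.002
finger_force: 0.0
```

Call:
servo_tool(plan="0 0 0.002 0 0 0;0 0 0.002 0 0 0;0 0 0 0 0 0")

```text
t: 21.45
eef_pos: [547.4, 64.8, 61.7]
tcp_rot: [[-0.037, 0.999, -0.0], [0.999, 0.037, -0.0], [-0.0, -0.0, -1.0]]
ft_force: [0.6, -0.5, -0.5]
width: 0.002
finger_force: 0.0
```

Call:
servo_tool(plan="0 0 0.001 0 0 0;0 0 0.001 0 0 0;0 0 0 0 0 0")

```text
t: 21.82
eef_pos: [547.4, 64.8, 59.7]
tcp_rot: [[-0.037, 0.999, 0.0], [0.999, 0.037, -0.0], [-0.0, 0.0, -1.0]]
ft_force: [0.5, 0.3, -0.0]
width: 0.005
finger_force: 0.0
```

Run:
```python
from h import *
s=arm.sense();p=imaging.get_image("wrist");T=wpose(p,s)
cv2.imwrite("pics/w5.png",p["frame"])
C=cloud(p,T);ok=p["range_z"]>0
g=np.array([-.0338,.99943]);n=np.array([-g[1],g[0]]);a=np.array([598.3,-10.1])
D=C[...,:2]-a;x=D@g;y=D@n;z=C[...,2]
m=ok&(x>84)&(x<93)&(y>25)&(y<80)&(z<75)&(z>30);print(m.sum())
for l in range(25,80,5):
    k=m&(y>l)&(y<l+5)
    if k.sum()>5: print(l,k.sum(),np.median(z[k]).round(1))
m=ok&(x>70)&(x<86)&(y>-45)&(y<38)&(z>44)&(z<75)
for l in range(-45,38,8):
    k=m&(y>l)&(y<l+8)
    if k.sum()>5: print("arm",l,k.sum(),np.percentile(z[k],[50,90]).round(1))
m=ok&(abs(y)<21)&(z>55)&(z<67)&(x>115)&(x<150);print("stop",np.percentile(x[m],[1,50,99]) if m.sum() else 0)
```

```text
1849
25 94 55.7
30 91 55.8
35 91 55.6
40 180 64.1
45 233 65.2
50 321 58.8
55 216 58.1
60 209 58.1
65 212 58.1
70 193 58.1
75 9 56.0
arm -45 334 [60.2 61.4]
arm -37 721 [60.  61.6]
arm -29 567 [57.3 58.2]
arm -21 548 [57.5 58.3]
arm -13 567 [57.5 58.4]
arm -5 635 [57.5 58.4]
arm 3 571 [57.6 58.5]
arm 11 558 [57.8 58.7]
arm 19 568 [57.9 58.8]
arm 27 514 [58.1 58.8]
arm 35 182 [58.5 72.5]
stop [125.55303556 131.935516   137.30799263]
```

View pics/w5.png

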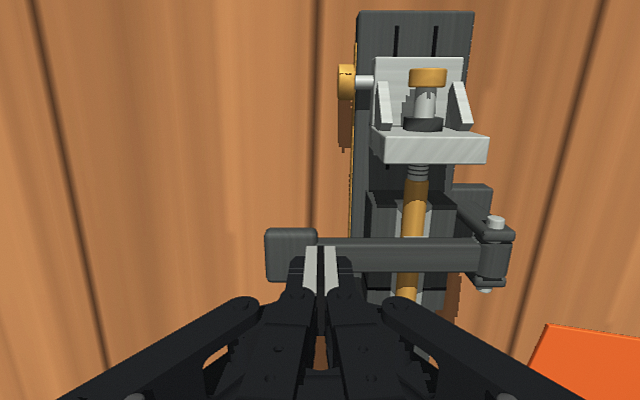

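The wrist view shows the hold-down lying across the rod from (490,258) to the tab at (290,255), nearly level (about 0.01 rad). The rod tip is still on the screw at (418,178). I'll press lightly to seat it.

Call:
servo_tool(plan="0 0 0.0005 0 0 0;0 0 0.0005 0 0 0;0 0 0 0 0 0")

```text
t: 22.25
eef_pos: [547.4, 64.8, 58.7]
tcp_rot: [[-0.037, 0.999, 0.0], [0.999, 0.037, -0.0], [-0.0, 0.0, -1.0]]
ft_force: [0.0, 0.1, 1.3]
width: 0.0
finger_force: 0.2
```

Call:
servo_tool(plan="0 0 0.0005 0 0 0;0 0 0 0 0 0")

```text
t: 22.5
eef_pos: [547.4, 64.8, 58.3]
tcp_rot: [[-0.037, 0.999, 0.0], [0.999, 0.037, -0.0], [-0.0, 0.0, -1.0]]
ft_force: [-0.8, 0.0, 0.6]
width: 0.001
finger_force: 0.7
```

Call:
servo_tool(plan="0 0 0.0004 0 0 0;0 0 0 0 0 0")

```text
t: 22.75
eef_pos: [547.4, 64.8, 58.0]
tcp_rot: [[-0.037, 0.999, 0.0], [0.999, 0.037, -0.0], [-0.0, 0.0, -1.0]]
ft_force: [-1.1, -0.6, 4.0]
width: 0.002
finger_force: 2.0
```

Call:
servo_tool(plan="0 0 0.0004 0 0 0;0 0 0 0 0 0")

```text
t: 23.0
eef_pos: [547.4, 64.8, 57.7]
tcp_rot: [[-0.037, 0.999, 0.0], [0.999, 0.037, -0.0], [-0.0, 0.0, -1.0]]
ft_force: [-2.7, -1.4, 5.1]
width: 0.002
finger_force: 3.0
```

Call:
servo_tool(plan="0 0 -0.005 0 0 0;0 0 -0.02 0 0 0;0 0 -0.04 0 0 0;0 -0.02 -0.05 0 0 0;-0.03 -0.02 -0.04 0 0 0;-0.03 0 0 0 0 0;0 0 0 0 0 0;0 0 0 0 0 0")

```text
t: 24.0
eef_pos: [509.5, 3.7, 212.2]
tcp_rot: [[-0.037, 0.999, -0.001], [0.999, 0.037, 0.0], [0.0, -0.001, -1.0]]
ft_force: [0.2, 0.3, -0.6]
width: -0.001
finger_force: 0.0
```

Run:
```python
from h import *
s=arm.sense();p=imaging.get_image("wrist");T=wpose(p,s);print(s["eef_pos"],s["ft_force"])
cv2.imwrite("pics/w6.png",p["frame"])
C=cloud(p,T);ok=p["range_z"]>0
g=np.array([-.0338,.99943]);n=np.array([-g[1],g[0]]);a=np.array([598.3,-10.1])
D=C[...,:2]-a;x=D@g;y=D@n;z=C[...,2]
for l in range(-29,75,10):
    k=ok&(x>71)&(x<85)&(z>50)&(z<70)&(y>l)&(y<l+10)
    if k.sum()>5: print("arm",l,k.sum(),np.median(z[k]).round(1))
m=ok&(abs(y)<9)&(z>42)&(z<50)
for l in (0,20,40,55,90,100):
    k=m&(x>l)&(x<l+10)
    if k.sum()>20: print(l,"y",np.percentile(y[k],[2,98]).round(1),"top",np.percentile(z[k],95).round(1))
m=ok&(abs(y)<21)&(z>55)&(z<67)&(x>115)&(x<150);print("stop",np.percentile(x[m],[1,50,99]) if m.sum() else 0)
```

```text
[509.48432877   3.71198011 212.21696144] [ 0.15817364  0.34058497 -0.5549834 ]
arm -29 192 57.1
arm -19 189 57.1
arm -9 198 57.0
arm 1 194 56.9
arm 11 194 56.8
arm 21 197 56.7
arm 31 193 56.7
arm 41 197 56.7
arm 51 192 56.5
arm 61 195 56.5
arm 71 100 55.8
0 y [-4.7  4.7] top 45.7
20 y [-4.8  5. ] top 46.1
40 y [-4.5  5.1] top 45.9
55 y [-4.9  4.9] top 46.0
90 y [-5.2  4.9] top 46.0
100 y [-5.2  5. ] top 45.9
stop [125.10697933 130.78418926 136.71916733]
```

View pics/w6.png

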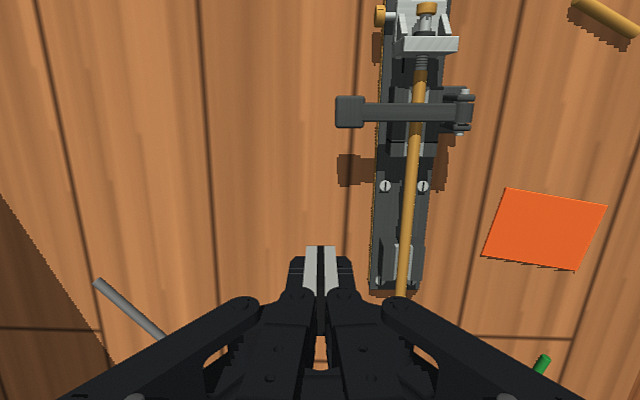

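The hold-down lies level across the rod at (405,112). The rod tip is on the screw at (420,68), the stop plate has not moved, and the arm is clear.

```bash
python3 -c "
from rig import arm
print(arm.sign_off())"
```

```text
the job is handed in; nothing more can be done
None
```

The job is handed in, with no verdict returned: the rod lies seated in the groove with its end on the stop screw, the stop is where it was found, the hold-down is level on the rod to about 0.01 rad, and the arm is clear.

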